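# Load the coil tester and switch to its channel

## Robot

A 6-joint arm with a two-finger parallel gripper is mounted at the origin on the work surface. World frame = base frame: x ahead of the robot, y to its left, z up, the work surface at z = 0. Lengths are in m, angles in rad, forces in N, time in s.
With the tool pointing down it reaches from about 0.25 to 0.725 m from the base axis. Payload 4 kg.
Tool frame: the origin (TCP) lies at the very end of the fingers, on their centre line; the grasp point (between the pads) lies 19 mm behind it; z points along the fingers, y is the line along which they close (so a half turn about z gives the same grasp; the last joint's range is limited). The gripper opens to 85 mm and grips with 20 to 120 N. Pads are 22 mm wide; open, the fingers measure 114 mm over their backs; the gripper's body (76 mm by 85 mm) begins 54 mm behind the grasp point. The pads swing forward as they close: fully open they stand 13 mm farther back than shut.
Start: joints at [-1.197, 0.241, 0.005, 1.335, 0, 1.571], TCP at [0.183, -0.465, 0.231] pointing down, gripper open.
Joint ranges: [-2.72, 2.72], [-1.05, 1.87], [-1.09, 1.28], [-1.99, 2.15], [-1.42, 1.44], [-3.14, 3.14]. Speed limits (rad/s): [2.79, 2.79, 3.14, 3.14, 3.14, 3.14].

## Interface

Orientations are given as a unit quaternion [x, y, z, w].
In Python, from workcell import bot, vision, workorder gives the robot as it stands.
- The arm moves only by the shell command python3 -m creep 'ROWS' [OPENING]. ROWS is JSON, a list of rows, each a list of 2 entries, a list of its own where there are three numbers: the shift along the tool's x, y, z in mm, then the turn, a rotation vector about the tool's x, y, z in rad. In form: [[[dx, dy, dz], [wx, wy, wz]], ...]. A call has 1 to 12 rows; each row shifts and turns the commanded pose from where the row before left it, along the tool's axes as they then stand; what a row does not reach is not made up. A row lasts 1/8 s, in which the tool goes at most 62.5 mm and 10.7 degrees, less where a joint would pass 70% of its speed; a pose out of reach is approached as far as the arm can. A call is refused whole if a number of a shift passes 62.5 or a number of a turn 0.188, either way. A call with a gripper value outside its range is refused whole. OPENING is the finger opening in mm, from 0 to 85.4, set as the call begins (- or left out, the last holds). The fingers move at their own pace and stop on an object; the grip force is fixed at half the most. Time passes only in rows, so rows that do not move let the fingers close. It gives the time, the measured TCP pose, the force, the opening and the grip force at its end, in the units of the state.
- bot.get_obs(): the state, without advancing time (a new reading comes with each control period).
- vision.camera(name): name is "scene" or "top"; returns a dict with "image" (420x560x3 uint8, blue, green, red), "z_map" (420x560 float32, m along the optical axis (not along the pixel's ray), 0 where there is no reading), "K" (3x3 intrinsics, pixels), "rvec" (rotation vector, rad) and "tvec" (3), from world to camera coordinates, as OpenCV has them. Camera axes: x right, y down, z forward; pixel columns grow to the right and rows downward; lengths in m; the calibration is good to about 2 mm. A picture is of the moment at which its call begins.
- workorder.job_done(): hands the job in; it is judged then, once.
Trained networks look in a picture, given as the dict that the camera call returned (one of the last four; its "shot" number tells which), for a name from the list of things; names that differ only in an ending like _2 or _b are one class to them, and where a whole thing is asked for, a point or a joint stands for the part that bears it (a point fixed in the world has none). Each returns a list of dicts, best first, with "score" (0 to 1); they miss things now and then, are a little off and sometimes report something else, mostly with a low value. They report only what shows in the picture. A call takes as long as a camera call. They do not tell look-alikes from the thing itself.
- vision.spot_in(picture, query): "position" ([column, row] in pixels, amid what is visible of it).
- vision.place_of(picture, query): "position" ([column, row] in pixels: a listed point, or the origin of a listed thing).
The state is a dict: "clock": time; "joint_pos": joint angles; "joint_vel": joint speeds; "tau": joint torques, N m; "eef_pos": TCP position; "tool_rot": TCP orientation; "ft_force": force on the tool from outside, world axes, zero at the start; "ft_torque": the same for the moment, N m; "grip_width": finger opening in m; "grasp_force": force on a finger pad.
Only numpy, scipy, OpenCV 4.12 (cv2) and the standard library are available. Lean on these libraries where they do the work, as an engineer would, in place of code of your own. Each camera call takes 0.05 s, during which the arm holds its last target. There are 200 camera calls.

## Task

Stand the orange ignition coil upright and squarely on the free (green) station of the test rack, its plug socket to the front like its neighbours; set it down gently, touch none of the neighbouring coils and do not push or knock over the can and the bottle. Then turn the selector on the sloping console, click by click, to the channel with the same number as that station (stations and channels are both marked with one to four pips), and let go.

Things in the scene. Friction and masses are not known exactly. Their poses are not given: they have to be found in the camera images.
- coil: The coil to be tested, the only ORANGE one: 0.35 kg, 124 mm tall. Foot 52 x 52 x 16 mm; above it the orange body to grip, 40 x 40 mm in section, 16 to 100 mm above the underside; then a white round cap and a brass terminal. Origin: centre of its underside, z up. It starts standing on the table, its socket facing the robot within about 45 degrees, in one of three places shared by chance with can and bottle.
- coil_mid (a point): Centre line of the orange coil half-way up, 62 mm above its underside; axes as the coil's. The plug socket lies on its -x side.
- coil_plug (a point): Tip of the coil's black plug socket: 36 mm along the coil's -x from its centre line, 41 mm above the underside. The socket is 24 mm wide and spans 30 to 52 mm above the underside.
- free_pad: Flat bright-green square (64 mm, cannot be felt) that marks the rack's free station. Origin at the station's centre on the rack's upper surface, 12 mm above the table. Its -x points to the rack's front edge (towards the robot): the coil's -x, with the socket, must point the same way.
- rack: Fixed aluminium plate 100 (x) x 360 (y) x 12 mm; -x is its front. Four stations in a row along y, 85 mm apart, on its centre line; blue pips on the front lip: 1 at the +y end (left as the robot sees it) to 4 at the -y end. A contact rail with pins up to 145 mm above the table stands 90 mm behind the station centres. Origin: centre of the underside.
- can: Blue can, 52 mm across, 125 mm tall, standing; a bystander. Origin at its underside.
- bottle: White bottle with a red cap, 54 mm across, 130 mm tall, standing; a bystander. Origin at its underside.
- selector (a joint): Selector angle, rad, growing clockwise as seen facing the panel. Seven clicks 0.4189 apart: 0, 0.419 and 0.838 (one grey pip each) are standby; 1.257, 1.676, 2.094, 2.513 (1 to 4 blue pips) are channels 1 to 4. Stops just beyond both ends. Starts at a standby click, or now and then stuck half-way between two. Turning takes about 0.3 N m; let go within 0.1 of a click, it centres itself there.
- selector_grip (a point): Grip point in the selector on the sloping panel, on its turning axis, 38 mm out from the panel. z: that axis, out of the panel, 26 degrees from vertical, leaning to the robot. The red bar grip is 76 (x) x 18 (y) mm and ends 18 mm above this point; a white line marks its pointing end (+x). A black disc, 80 mm across, has its top 25 mm below the point. At channel 1 it points straight up the slope.
- console: Grey wedge console, fixed: 180 mm deep (x), 220 mm wide (y), 90 mm high at the front and 178 mm at the back, its face sloping 26 degrees up and away from the robot, the selector at the middle. Origin: centre of the underside, -x is the front.
- station_1 (a point): Centre of rack station 1 (1 blue pip), on the rack's upper surface, 12 mm above the table.
- station_2 (a point): Centre of rack station 2 (2 blue pips), on the rack's upper surface, 12 mm above the table.
- station_3 (a point): Centre of rack station 3 (3 blue pips), on the rack's upper surface, 12 mm above the table.
- station_4 (a point): Centre of rack station 4 (4 blue pips), on the rack's upper surface, 12 mm above the table.
- neighbour_1: A black coil of the same shape and size as the orange one, standing in an occupied station with its socket to the front; loose, not to be touched. Origin at the centre of its underside.
- neighbour_2: A black coil of the same shape and size as the orange one, standing in an occupied station with its socket to the front; loose, not to be touched. Origin at the centre of its underside.
- neighbour_3: A black coil of the same shape and size as the orange one, standing in an occupied station with its socket to the front; loose, not to be touched. Origin at the centre of its underside.
Not all that is in view belongs to the job. What is shaped like the coil but pink or turquoise is not meant.

How it is judged:
On the way, in this order (a step that is already met when the one before it is completed fails the run):
1. the orange coil stands on the free station, upright, square, socket to the front, let go (horizontal distance between coil_mid and free_pad below 0.014 m and height (world z) of coil_mid below 0.079 m and angle between coil_mid's own z axis and vertical below 0.08 rad and angle between the x axis of coil_mid and the x axis of free_pad, either way round below 0.22 rad and x of coil_plug in the frame of free_pad below -0.02 m and contact force between coil and the fingers below 0.1 N), for 0.3 s.
2. then the selector stands at the channel of that station (((horizontal distance between coil_mid and station_1 below 0.02 m and value of joint selector between 1.13664 and 1.37664 rad) or (horizontal distance between coil_mid and station_2 below 0.02 m and value of joint selector between 1.55552 and 1.79552 rad) or (horizontal distance between coil_mid and station_3 below 0.02 m and value of joint selector between 1.9744 and 2.2144 rad) or (horizontal distance between coil_mid and station_4 below 0.02 m and value of joint selector between 2.39328 and 2.63328 rad))), for 0.2 s.
At the end, for the whole second after the job is handed in: The orange coil stands on the rack's free station, let go and at rest: within 14 mm of the green pad's centre, upright within 0.08 rad, square within 0.22 rad and its socket to the front; the selector is let go and at rest within 0.12 rad of the click whose channel number is that station's number (all of step 1 and ((horizontal distance between coil_mid and station_1 below 0.02 m and value of joint selector between 1.13664 and 1.37664 rad) or (horizontal distance between coil_mid and station_2 below 0.02 m and value of joint selector between 1.55552 and 1.79552 rad) or (horizontal distance between coil_mid and station_3 below 0.02 m and value of joint selector between 1.9744 and 2.2144 rad) or (horizontal distance between coil_mid and station_4 below 0.02 m and value of joint selector between 2.39328 and 2.63328 rad)) and velocity of joint selector between -0.05 and 0.05 rad/s and linear speed of coil below 0.02 m/s); the robot touches nothing.
It fails at once if a neighbouring coil is touched by the coil or by the robot (contact force between any of coil, the fingers, the arm and neighbour_1 above 0.5 N or contact force between any of coil, the fingers, the arm and neighbour_2 above 0.5 N or contact force between any of coil, the fingers, the arm and neighbour_3 above 0.5 N).
It fails at once if a neighbouring coil, the can or the bottle is pushed more than 10 mm or knocked over (distance of any of neighbour_1, neighbour_2, neighbour_3, can, bottle from where it was at the start of the episode above 0.01 m or angle between any of neighbour_1, neighbour_2, neighbour_3, can, bottle's own z axis and vertical above 0.3 rad).
It fails at once if the coil is dropped or slammed onto the station: faster than 0.3 m/s within the last 25 mm above it (horizontal distance between coil_mid and free_pad below 0.05 m and height (world z) of coil_mid below 0.1 m and linear speed of coil above 0.3 m/s).
It also fails if it takes over 64 s, if anything falls off the work surface, if the arm or the gripper's body presses on something with over 40 N, if the wrist force passes 120 N, or if a joint passes its speed limit or range.

## Working session

There is one attempt and no reset: what is moved stays moved. The work goes in short steps, Python scripts to look and compute and a shell command to move; the robot and the scene stay as the last step left them, time stands still between calls to the robot, and variables do not carry over. Pictures are saved under pics/ and viewed, at most 10 in all, crops included, and the job is handed in when it is done.

```bash
mkdir -p pics; cat > h.py <<'E'
import numpy as np, cv2
from scipy.spatial.transform import Rotation as R
from workcell import bot, vision, workorder
def w2c(p): return cv2.Rodrigues(np.array(p['rvec'],float))[0], np.array(p['tvec'],float).ravel()
def pix(p,X):
    return cv2.projectPoints(np.array(X,float).reshape(-1,1,3),np.array(p['rvec'],float),np.array(p['tvec'],float),np.array(p['K'],float),None)[0].reshape(-1,2)
def ray(p,uv,z):
    "world point on pixel ray at world height z"
    M,t=w2c(p); d=M.T@np.linalg.solve(np.array(p['K'],float),[uv[0],uv[1],1]); c=-M.T@t
    return c+d*(z-c[2])/d[2]
def cloud(p):
    M,t=w2c(p); K=np.array(p['K']); z=p['z_map']; v,u=np.indices(z.shape)
    c=np.stack([(u-K[0,2])/K[0,0]*z,(v-K[1,2])/K[1,1]*z,z],-1)
    return (c-t)@M
E
python3 - <<'E'
from h import *
s=vision.camera('scene'); t=vision.camera('top')
cv2.imwrite('pics/s.png',s['image']); cv2.imwrite('pics/t.png',t['image'])
H={'coil':0,'free_pad':.012,'can':0,'bottle':0,'coil_mid':.062,'coil_plug':.041,'selector_grip':.134+.034,'rack':0,'console':0,'neighbour_1':.012}
for n,p in (('s',s),('t',t)):
    for q,z in H.items():
        for d in vision.place_of(p,q)[:5]: print(n,q,round(d['score'],2),np.round(d['position']),np.round(ray(p,d['position'],z),3))
print(bot.get_obs())
E
```

```text
s coil 0.93 [306. 219.] [0.343 0.137 0.   ]
s coil 0.84 [286. 240.] [0.446 0.147 0.   ]
s free_pad 0.5 [144. 177.] [ 0.541 -0.357  0.012]
s free_pad 0.43 [290. 219.] [0.385 0.112 0.012]
s can 0.91 [242. 205.] [ 0.422 -0.045  0.   ]
s bottle 0.94 [215. 179.] [ 0.391 -0.194  0.   ]
s coil_mid 0.83 [286. 221.] [0.44  0.14  0.062]
s coil_mid 0.81 [316. 203.] [0.328 0.154 0.062]
s coil_mid 0.4 [443. 295.] [0.391 0.566 0.062]
s coil_plug 0.9 [310. 197.] [0.298 0.114 0.041]
s coil_plug 0.82 [292. 215.] [0.391 0.123 0.041]
s coil_plug 0.34 [268. 301.] [0.657 0.266 0.041]
s selector_grip 0.88 [274. 247.] [0.611 0.244 0.168]
s rack 0.95 [162. 205.] [ 0.583 -0.222  0.   ]
s rack 0.38 [274. 245.] [0.485 0.135 0.   ]
s console 0.63 [271. 302.] [0.631 0.255 0.   ]
s console 0.6 [144. 176.] [ 0.529 -0.377  0.   ]
s console 0.16 [164. 204.] [ 0.576 -0.219  0.   ]
s neighbour_1 0.95 [155. 192.] [ 0.564 -0.274  0.012]
s neighbour_1 0.85 [172. 205.] [ 0.57  -0.187  0.012]
s neighbour_1 0.75 [183. 220.] [ 0.59  -0.116  0.012]
t coil 0.69 [135. 245.] [0.391 0.557 0.   ]
t coil 0.64 [266. 267.] [0.315 0.1
[... 864 characters left out ...]
_pos': array([-1.19700332e+00,  2.40568333e-01,  5.00039291e-03,  1.33521644e+00,
        1.76570972e-05,  1.57080696e+00]), 'joint_vel': array([-1.05424315e-03, -9.64642512e-04,  2.04016718e-04,  1.09954527e-03,
       -9.33471858e-05,  1.60486375e-03]), 'tau': array([ 1.22286456e-03, -3.72224164e+01,  2.52692628e+01,  1.28664047e-03,
        1.33184840e-04, -3.61602204e-06]), 'eef_pos': array([ 0.18257712, -0.46546633,  0.23132245]), 'tool_rot': array([9.82586615e-01, 1.85805122e-01, 9.78487927e-06, 4.22958887e-06]), 'ft_force': array([-0.34317522,  0.69194817,  0.12401944]), 'ft_torque': array([ 0.00680747, -0.00585694,  0.03704347]), 'grasp_force': 0.0, 'grip_width': 0.08576535132071164}
```

View pics/s.png

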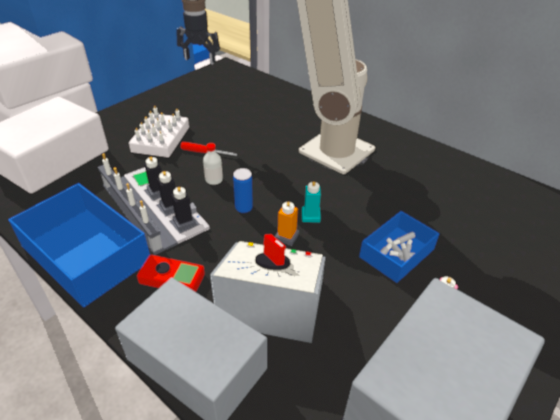

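View pics/t.png

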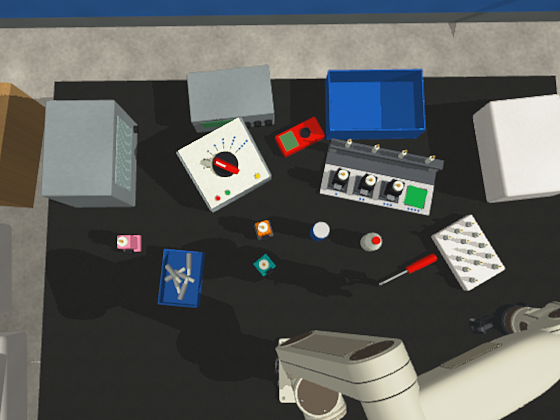

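The free station is the green pad at (415,196) in the top view, at the end with 4 pips. Possible mix-ups for the coil in the top view: orange (263,229), turquoise (265,265) and pink (128,242). I choose the orange one and check it in a close crop.

```bash
python3 - <<'E'
from h import *
t=vision.camera('top'); s=vision.camera('scene')
def crop(p,x0,y0,w,h,k): return cv2.resize(p['image'][y0:y0+h,x0:x0+w],(w*k,h*k),interpolation=cv2.INTER_CUBIC)
a=crop(t,225,205,80,75,5); b=crop(s,260,180,80,75,5); c=crop(t,175,115,100,75,4); c=crop(t,180,118,100,56+19,4); d=crop(t,320,135,133,100,3)
out=np.zeros((600,800,3),np.uint8)
for im,(x,y) in ((cv2.resize(a,(400,300)),(0,0)),(cv2.resize(b,(400,300)),(400,0)),(c,(0,300)),(cv2.resize(d,(400,300)),(400,300))): out[y:y+300,x:x+400]=im[:300,:400]
cv2.imwrite('pics/c1.png',out)
P={'t':(t,cloud(t)),'s':(s,cloud(s))}
def mask(p,lo,hi,box):
    hsv=cv2.cvtColor(p['image'],cv2.COLOR_BGR2HSV); m=cv2.inRange(hsv,lo,hi)>0
    b=np.zeros_like(m); x0,y0,x1,y1=box; b[y0:y1,x0:x1]=1; return m&b&(p['z_map']>0)
for k,box,rb in (('t',(245,210,280,245),(200,140,245,185)),('s',(265,190,305,250),(255,225,295,275))):
    p,C=P[k]
    m=mask(p,(5,150,80),(20,255,255),box); X=C[m]; print(k,'orange',m.sum(),X.min(0).round(3),X.max(0).round(3),np.median(X,0).round(3))
    Y=X[(X[:,2]>.03)&(X[:,2]<.105)][:,:2].astype(np.float32); print(cv2.minAreaRect(Y))
    m=mask(p,(0,170,80),(5,255,255),rb)|mask(p,(174,170,80),(180,255,255),rb); X=C[m]; print(k,'red',m.sum(),X.mean(0).round(3),X[:,2].min().round(3),X[:,2].max().round(3))
    X=X[X[:,2]>.14]; u=np.linalg.svd(X-X.mean(0))[2]; print(X.mean(0).round(3),u.round(3).tolist())
m=mask(t,(45,150,80),(75,255,255),(395,175,440,215)); v,u=np.nonzero(m)
G=np.array([ray(t,(a,b),.012) for a,b in zip(u,v)]); print('pad',G.mean(0).round(4),cv2.minAreaRect(G[:,:2].astype(np.float32)), P['t'][1][m].mean(0))
# console face plane
C=P['t'][1]; im=t['image'].astype(int); B=np.zeros(im.shape[:2],bool);B[115:215,170:275]=1
m=B&(im.min(2)>180)&(t['z_map']>0); X=C[m]; c=X.mean(0); n=np.linalg.svd(X-c,full_matrices=False)[2][2]; n*=np.sign(n[2]); print('face',c.round(4),n.round(3),np.degrees(np.arccos(n[2])),np.degrees(np.arctan2(n[1],n[0])))
E
```

```text
t orange 112 [0.412 0.117 0.013] [0.458 0.163 0.129] [0.427 0.138 0.099]
((0.4353048503398895, 0.14062830805778503), (0.04165057837963104, 0.03955324739217758), 15.471370697021484)
t red 179 [0.611 0.243 0.181] 0.134 0.204
[0.611 0.243 0.182] [[-0.411, -0.884, -0.225], [-0.298, -0.103, 0.949], [0.862, -0.457, 0.221]]
s orange 496 [ 0.322  0.049 -0.003] [0.464 0.167 0.124] [0.454 0.153 0.064]
((0.4406189024448395, 0.14313283562660217), (0.04285604506731033, 0.0410737618803978), 15.011810302734375)
s red 470 [0.62  0.249 0.171] -0.004 0.201
[0.624 0.254 0.176] [[0.349, 0.922, 0.166], [0.354, 0.035, -0.935], [0.868, -0.385, 0.314]]
pad [ 0.5384 -0.3552  0.012 ] ((0.538513720035553, -0.35467395186424255), (0.062383394688367844, 0.061885736882686615), 72.34163665771484) [ 0.53812487 -0.3546181   0.0138474 ]
face [0.6305 0.2541 0.1376] [-0.388 -0.217  0.896] 26.402107578203175 -150.77259121766858
```

View pics/c1.png

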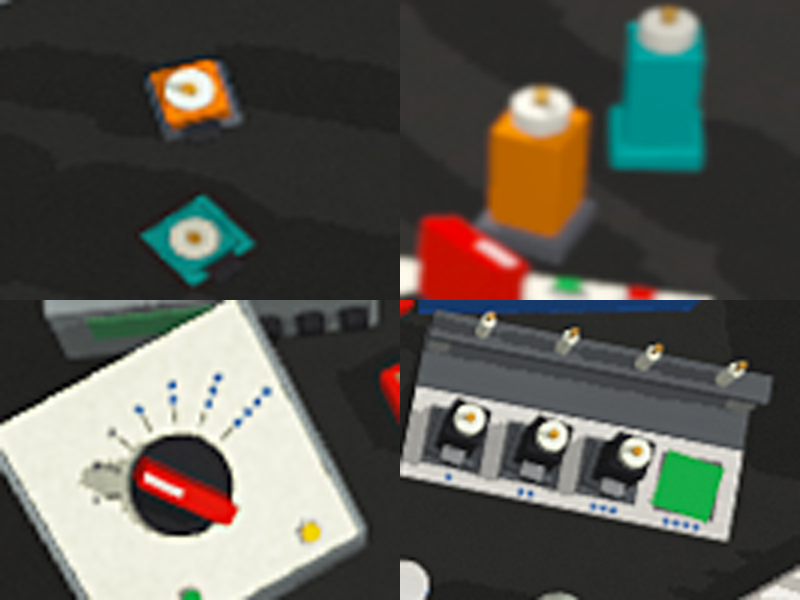

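The crop shows the orange coil (top view 263,229) standing with its socket towards the robot and slightly to its right, which gives a yaw of about +15°. The turquoise decoy is the one behind it. The green pad carries 4 pips, so the target is channel 4. The selector's white line points left-up, roughly half-way between two standby clicks.

```bash
cat >> h.py <<'E'
def rel(pos,xh=None,rot=None):
    "tool-frame shift (mm) and then turn to reach pos with tool down and tool-x heading xh (deg)"
    o=bot.get_obs(); A=R.from_quat(o['tool_rot'])
    if rot is None: rot=R.from_matrix(np.array([[np.cos(a:=np.radians(xh)),np.sin(a),0],[np.sin(a),-np.cos(a),0],[0,0,-1]]).T.T)
    print('clock',o['clock'],'tcp',o['eef_pos'].round(4),'w',round(o['grip_width'],4),'F',o['ft_force'].round(1),'j',o['joint_pos'].round(2))
    print('shift mm now-axes',(A.inv().apply(np.array(pos)-o['eef_pos'])*1e3).round(1),'after-turn axes',(rot.inv().apply(np.array(pos)-o['eef_pos'])*1e3).round(1),'turn',(A.inv()*rot).as_rotvec().round(3))
E
python3 - <<'E'
from h import *
t=vision.camera('top'); C=cloud(t); im=t['image'].astype(int)
hsv=cv2.cvtColor(t['image'],cv2.COLOR_BGR2HSV)
# rack plate front edge: light, unsaturated or green pixels, height ~12mm
m=((hsv[...,2]>130)&(hsv[...,1]<50))|((hsv[...,0]>45)&(hsv[...,0]<75)&(hsv[...,1]>150))
cols=np.arange(326,430); pts=[]
for c in cols:
    r=np.nonzero(m[170:222,c])[0]
    if len(r): pts.append(ray(t,(c,170+r.max()+.5),.012)[:2])
pts=np.array(pts); 
for _ in range(4):
    k=np.polyfit(pts[:,1],pts[:,0],1); e=pts[:,0]-np.polyval(k,pts[:,1]); pts=pts[abs(e)<max(.003,1.5*e.std())]
print('rack front edge yaw',-np.degrees(np.arctan(k[0])),e.std(),len(pts))
yaw=-np.arctan(k[0]); p=np.array([.5385,-.355]); n=np.array([np.cos(yaw),np.sin(yaw)])
q=np.array([np.polyval(k,-.355),-.355]); print('edge dist of pad',(p-q)@n)
# caps of coils: white blobs at z~.115
m=(hsv[...,2]>170)&(hsv[...,1]<60)
for box,z in (((325,160,410,200),.126),((245,215,280,245),.114)):
    b=np.zeros(m.shape,np.uint8); x0,y0,x1,y1=box; b[y0:y1,x0:x1]=(m&(C[...,2]>.095)&(C[...,2]<.15))[y0:y1,x0:x1]
    n_,l,st,ce=cv2.connectedComponentsWithStats(b)
    for i in range(1,n_):
        if st[i,4]>25: print('cap',ce[i].round(1),st[i,4],ray(t,ce[i],z).round(4))
rel((.438,.142,.2),105)
E
```

```text
rack front edge yaw -12.290725664415291 0.0009564443155235895 103
edge dist of pad 0.0514428816303509
cap [342.7 174.2] 68 [ 0.5922 -0.105   0.126 ]
cap [370.2 179.6] 64 [ 0.5745 -0.1878  0.126 ]
cap [398.1 185.4] 65 [ 0.556  -0.2713  0.126 ]
cap [262.4 226.9] 64 [0.4353 0.1403 0.114 ]
clock 1.25 tcp [ 0.1826 -0.4655  0.2313] w 0.0851 F [ 0.6 -0.  -0.3] j [-1.2   0.24  0.    1.34 -0.    1.57]
shift mm now-axes [ 459.6 -472.2   31.3] after-turn axes [520.7 404.   31.3] turn [-0.    -0.    -1.459]
```

```bash
python3 -m creep '[[[20,-21,0],[0,0,0]],[[43,-44,3],[0,0,0]],[[43,-44,3],[0,0,0]],[[43,-44,3],[0,0,0]],[[43,-44,3],[0,0,0]],[[43,-44,3],[0,0,0]],[[43,-44,3],[0,0,0]],[[43,-44,3],[0,0,0]],[[43,-44,3],[0,0,0]],[[43,-44,3],[0,0,0]],[[43,-44,3],[0,0,0]],[[10,-11,0],[0,0,0]]]' 85
python3 -m creep '[[[0,0,0],[0,0,-0.182]],[[0,0,0],[0,0,-0.182]],[[0,0,0],[0,0,-0.182]],[[0,0,0],[0,0,-0.182]],[[0,0,0],[0,0,-0.182]],[[0,0,0],[0,0,-0.182]],[[0,0,0],[0,0,-0.182]],[[0,0,0],[0,0,-0.182]],[[0,0,0],[0,0,0]]]'
python3 -c "
from h import *
rel((.4365,.141,.066),105)"
```

```text
clock: 2.75
eef_pos: [0.4393, 0.145, 0.2009]
tool_rot: [0.982, 0.188, 0.0, -0.0]
ft_force: [-1.1, -0.6, -0.3]
grip_width: 0.085
grasp_force: 0.0
clock: 3.88
eef_pos: [0.4382, 0.141, 0.2014]
tool_rot: [0.611, 0.791, -0.0, 0.0]
ft_force: [-0.2, 0.2, 1.0]
grip_width: 0.0849
grasp_force: 0.0
clock 3.875 tcp [0.4382 0.141  0.2014] w 0.0849 F [-0.2  0.2  1. ] j [ 0.31  0.18 -0.15  1.24 -0.    1.63]
shift mm now-axes [  0.4  -1.6 135.4] after-turn axes [  0.4  -1.6 135.4] turn [-0.     0.    -0.006]
```

```bash
python3 -m creep '[[[0,-1.6,15],[0,0,0]],[[0,0,30],[0,0,0]],[[0,0,30],[0,0,0]],[[0,0,30],[0,0,0]],[[0,0,20],[0,0,0]],[[0,0,10],[0,0,0]],[[0,0,0],[0,0,0]],[[0,0,0],[0,0,0]]]'
python3 -m creep '[[[0,0,0],[0,0,0]],[[0,0,0],[0,0,0]],[[0,0,0],[0,0,0]],[[0,0,0],[0,0,0]],[[0,0,0],[0,0,0]],[[0,0,0],[0,0,0]],[[0,0,0],[0,0,0]],[[0,0,0],[0,0,0]]]' 20
python3 - <<'E'
from h import *
rel((.4365,.141,.066),105)
s=vision.camera('scene');cv2.imwrite('pics/g1.png',cv2.resize(s['image'][150:270,220:380],(800,600),interpolation=cv2.INTER_CUBIC))
E
```

```text
clock: 4.88
eef_pos: [0.4377, 0.1417, 0.0672]
tool_rot: [0.61, 0.792, 0.001, 0.0]
ft_force: [0.8, 0.3, 0.6]
grip_width: 0.0846
grasp_force: 0.0
clock: 5.88
eef_pos: [0.4376, 0.1417, 0.0669]
tool_rot: [0.61, 0.792, 0.001, 0.0]
ft_force: [0.9, 0.9, 5.1]
grip_width: 0.0394
grasp_force: 61.0
clock 5.875 tcp [0.4376 0.1417 0.0669] w 0.0394 F [0.9 0.9 5.1] j [ 0.31  0.31 -0.37  0.89  0.    1.63]
shift mm now-axes [-0.4 -1.3  0.9] after-turn axes [-0.4 -1.3  0.9] turn [ 0.002 -0.    -0.003]
```

View pics/g1.png

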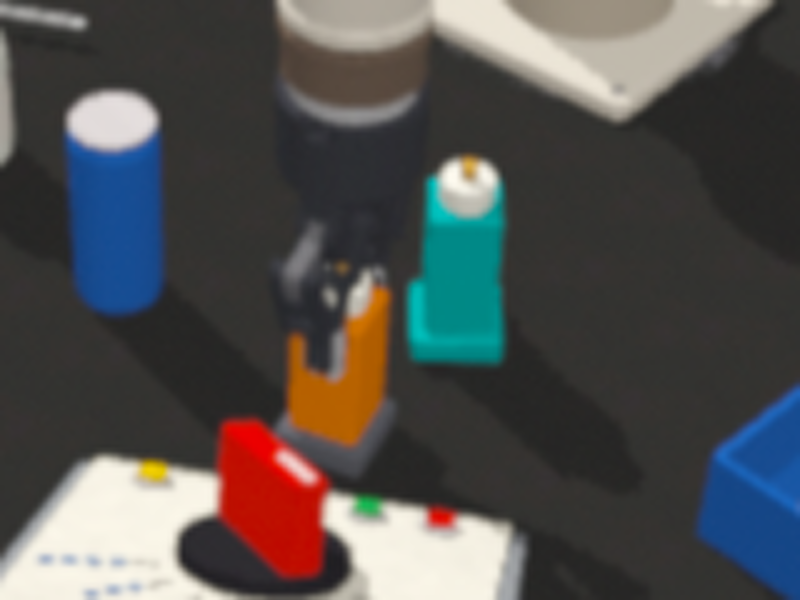

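The orange coil is gripped squarely on its front and back faces, well clear of the can and the turquoise decoy.

```bash
python3 -m creep '[[[0,0,-10],[0,0,0]],[[0,0,-30],[0,0,0]],[[0,0,-40],[0,0,0]],[[0,0,-40],[0,0,0]],[[0,0,-40],[0,0,0]],[[0,0,-20],[0,0,0]],[[0,0,-5],[0,0,0]],[[0,0,0],[0,0,0]]]'
python3 -c "
from h import *
rel((.538,-.3545,.25),77.7)"
```

```text
clock: 6.92
eef_pos: [0.4362, 0.1413, 0.2504]
tool_rot: [0.61, 0.792, -0.001, -0.001]
ft_force: [0.0, 0.2, -3.5]
grip_width: 0.0391
grasp_force: 61.4
clock 6.925 tcp [0.4362 0.1413 0.2504] w 0.0391 F [ 0.   0.2 -3.5] j [ 0.31  0.15 -0.06  1.36  0.    1.63]
shift mm now-axes [-5.053e+02 -2.860e+01  5.000e-01] after-turn axes [-4.627e+02  2.050e+02  4.000e-01] turn [-0.002  0.001  0.474]
```

```bash
python3 -m creep '[[[-20,-1,0],[0,0,0]],[[-45,-3,0],[0,0,0]],[[-55,-3,0],[0,0,0]],[[-55,-3,0],[0,0,0]],[[-55,-3,0],[0,0,0]],[[-55,-3,0],[0,0,0]],[[-55,-3,0],[0,0,0]],[[-55,-3,0],[0,0,0]],[[-55,-3,0],[0,0,0]],[[-35,-2,0],[0,0,0]],[[-20,0,0],[0,0,0]],[[0,0,0],[0,0,0]]]'
python3 -m creep '[[[0,0,0],[0,0,0.1]],[[0,0,0],[0,0,0.14]],[[0,0,0],[0,0,0.14]],[[0,0,0],[0,0,0.094]],[[0,0,0],[0,0,0]],[[0,0,0],[0,0,0]]]'
python3 -c "
from h import *
rel((.538,-.3545,.081),77.7)"
```

```text
clock: 8.43
eef_pos: [0.5392, -0.3546, 0.248]
tool_rot: [0.611, 0.792, -0.0, -0.003]
ft_force: [-0.4, 0.4, -2.5]
grip_width: 0.0396
grasp_force: 61.3
clock: 9.18
eef_pos: [0.54, -0.3527, 0.2507]
tool_rot: [0.778, 0.628, -0.0, -0.001]
ft_force: [0.0, 0.2, -2.9]
grip_width: 0.0392
grasp_force: 61.4
clock 9.175 tcp [ 0.54   -0.3527  0.2507] w 0.0392 F [ 0.   0.2 -2.9] j [-0.58  0.54  0.5   1.53  0.    1.2 ]
shift mm now-axes [ -2.2  -1.3 169.7] after-turn axes [ -2.1  -1.5 169.7] turn [-0.001 -0.001  0.002]
```

```bash
python3 -m creep '[[[-2.2,-1.4,10],[0,0,0]],[[0,0,20],[0,0,0]],[[0,0,20],[0,0,0]],[[0,0,20],[0,0,0]],[[0,0,20],[0,0,0]],[[0,0,10],[0,0,0]],[[0,0,0],[0,0,0]],[[0,0,0],[0,0,0]]]'
python3 - <<'E'
from h import *
rel((.538,-.3545,.079),77.7)
s=vision.camera('scene');cv2.imwrite('pics/p1.png',cv2.resize(s['image'][120:255,80:260],(800,600),interpolation=cv2.INTER_CUBIC))
E
```

```text
clock: 10.18
eef_pos: [0.5388, -0.3558, 0.1522]
tool_rot: [0.779, 0.627, 0.0, 0.001]
ft_force: [-0.4, -0.6, -2.6]
grip_width: 0.0391
grasp_force: 61.2
clock 10.175 tcp [ 0.5388 -0.3558  0.1522] w 0.0391 F [-0.4 -0.6 -2.6] j [-0.58  0.57  0.29  1.29  0.    1.2 ]
shift mm now-axes [ 1.1 -1.1 73.2] after-turn axes [ 1.1 -1.  73.2] turn [ 0.001  0.001 -0.   ]
```

View pics/p1.png

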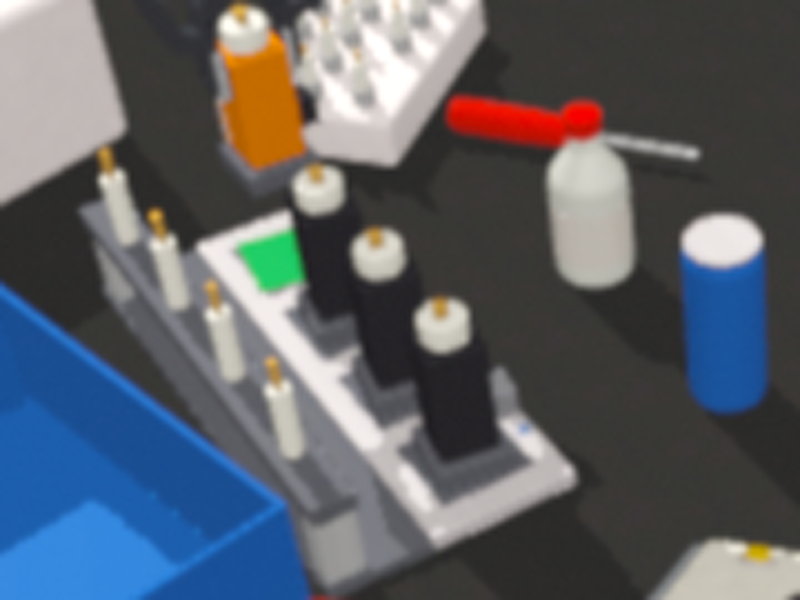

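The coil hangs upright above the green pad (crop 270,260), with the neighbours clear. Lowering it slowly.

```bash
python3 -m creep '[[[1.1,-1,10],[0,0,0]],[[0,0,18],[0,0,0]],[[0,0,15],[0,0,0]],[[0,0,10],[0,0,0]],[[0,0,7],[0,0,0]],[[0,0,5],[0,0,0]],[[0,0,3],[0,0,0]],[[0,0,1],[0,0,0]],[[0,0,0],[0,0,0]],[[0,0,0],[0,0,0]]]'
python3 -c "
from h import *
rel((.538,-.3545,.079),77.7)"
```

```text
clock: 11.48
eef_pos: [0.5378, -0.3543, 0.0827]
tool_rot: [0.779, 0.627, 0.0, 0.0]
ft_force: [0.8, 0.6, -3.6]
grip_width: 0.0394
grasp_force: 61.4
clock 11.475 tcp [ 0.5378 -0.3543  0.0827] w 0.0394 F [ 0.8  0.6 -3.6] j [-0.58  0.62  0.18  1.14  0.    1.2 ]
shift mm now-axes [-0.2  0.3  3.7] after-turn axes [-0.2  0.3  3.7] turn [ 0.001  0.    -0.   ]
```

```bash
python3 -m creep '[[[0,0,1],[0,0,0]],[[0,0,1],[0,0,0]],[[0,0,1],[0,0,0]],[[0,0,1],[0,0,0]],[[0,0,0.5],[0,0,0]],[[0,0,0],[0,0,0]],[[0,0,0],[0,0,0]]]'
```

```text
clock: 12.35
eef_pos: [0.5376, -0.3541, 0.079]
tool_rot: [0.779, 0.627, 0.0, 0.0]
ft_force: [-1.5, 2.8, 4.8]
grip_width: 0.0392
grasp_force: 62.3
```

```bash
python3 -m creep '[[[0,0,0],[0,0,0]],[[0,0,0],[0,0,0]],[[0,0,0],[0,0,0]],[[0,0,0],[0,0,0]],[[0,0,0],[0,0,0]],[[0,0,0],[0,0,0]],[[0,0,0],[0,0,0]]]' 70
python3 -m creep '[[[0,0,-10],[0,0,0]],[[0,0,-25],[0,0,0]],[[0,0,-40],[0,0,0]],[[0,0,-50],[0,0,0]],[[0,0,-40],[0,0,0]],[[0,0,-20],[0,0,0]],[[0,0,0],[0,0,0]]]'
```

```text
clock: 13.22
eef_pos: [0.5376, -0.3541, 0.0778]
tool_rot: [0.779, 0.627, 0.0, 0.0]
ft_force: [-0.3, -0.4, 0.2]
grip_width: 0.0702
grasp_force: 0.0
clock: 14.1
eef_pos: [0.5386, -0.3548, 0.2659]
tool_rot: [0.779, 0.627, 0.001, 0.003]
ft_force: [-0.1, -0.2, -0.6]
grip_width: 0.0702
grasp_force: 0.0
```

```bash
python3 -m creep '[[[15,-5,-4],[0,0,0]],[[40,-13,-4],[0,0,0]],[[48,-15,-4],[0,0,0]],[[48,-15,-4],[0,0,0]],[[48,-15,-4],[0,0,0]],[[48,-15,-4],[0,0,0]],[[48,-15,-4],[0,0,0]],[[48,-15,-4],[0,0,0]],[[40,-13,-4],[0,0,0]],[[30,-10,-4],[0,0,0]],[[15,-5,0],[0,0,0]],[[0,0,0],[0,0,0]]]'
cat > sel.py <<'E'
from h import *
from scipy.optimize import minimize
yaw=np.radians(29.2); a=np.radians(26); cy,sy=np.cos(yaw),np.sin(yaw)
N=np.array([-np.sin(a)*cy,-np.sin(a)*sy,np.cos(a)]); U=np.array([np.cos(a)*cy,np.cos(a)*sy,np.sin(a)]); L=np.cross(N,U)
def barx(q): d=q-1.2566; return np.cos(d)*U-np.sin(d)*L
def hull(p,P,q):
    x=barx(q); y=np.cross(N,x)
    X=[P+i*.038*x+j*.009*y+k*N for i in(-1,1) for j in(-1,1) for k in(-.025,.018)]
    return cv2.convexHull(pix(p,X).astype(np.float32))
def measure(pics,q0,P0=(.617,.246,.169)):
    ms=[]
    for p in pics:
        h=cv2.cvtColor(p['image'],cv2.COLOR_BGR2HSV); m=(((h[...,0]<6)|(h[...,0]>173))&(h[...,1]>150)&(h[...,2]>60)).astype(np.uint8)
        c=pix(p,[P0])[0].astype(int); b=np.zeros_like(m); cv2.circle(b,tuple(int(v) for v in c),28,1,-1); m=cv2.morphologyEx(m*b,cv2.MORPH_CLOSE,np.ones((7,7)))
        n,l,st,_=cv2.connectedComponentsWithStats(m); ms.append((l==1+st[1:,4].argmax()).astype(float))
    def f(v):
        P=np.array([P0[0]+v[0]/100,P0[1]+v[1]/100,P0[2]]); c=0
        for p,m in zip(pics,ms):
            r=np.zeros(m.shape,np.uint8); cv2.fillConvexPoly(r,np.round(hull(p,P,q0+v[2]/10)*16).astype(np.int32),255,cv2.LINE_AA,4); r=r/255.
            c+=1-np.minimum(r,m).sum()/np.maximum(r,m).sum()
        return c
    best=min((minimize(f,[0,0,d],method='Nelder-Mead',options=dict(initial_simplex=np.array([[0,0,d],[1,0,d],[0,1,d],[0,0,d+2]]))) for d in(-3,0,3)),key=lambda r:r.fun)
    return np.array([P0[0]+best.x[0]/100,P0[1]+best.x[1]/100,P0[2]]),q0+best.x[2]/10,best.fun
E
python3 - <<'E'
from sel import *
t=vision.camera('top'); s=vision.camera('scene')
for ps in ((t,s),(t,),(s,)): print(measure(ps,.63))
o=np.hstack([cv2.resize(t['image'][120:240,160:270],(400,436)),cv2.resize(t['image'][130:230,330:440],(400,436))]); cv2.imwrite('pics/q1.png',o)
print(vision.place_of(t,'coil_mid')[:4],vision.place_of(s,'coil_mid')[:4])
h=cv2.cvtColor(t['image'],cv2.COLOR_BGR2HSV); C=cloud(t)
m=((h[...,2]>170)&(h[...,1]<60)&(C[...,2]>.11)&(C[...,2]<.15)).astype(np.uint8); b=np.zeros_like(m); b[165:215,400:440]=1
n,l,st,ce=cv2.connectedComponentsWithStats(m*b)
for i in range(1,n):
    if st[i,4]>15: print('cap',st[i,4],ray(t,ce[i],.126).round(4))
E
```

```text
clock: 15.6
eef_pos: [0.4952, 0.0937, 0.3019]
tool_rot: [0.778, 0.628, -0.001, -0.0]
ft_force: [0.2, -0.5, -1.0]
grip_width: 0.0702
grasp_force: 0.0
(array([0.61271503, 0.24447989, 0.169     ]), np.float64(0.6754412780875202), np.float64(0.2589189133313321))
(array([0.61310704, 0.24568461, 0.169     ]), np.float64(0.6568941864223731), np.float64(0.16784231098082325))
(array([0.61248627, 0.24391693, 0.169     ]), np.float64(0.6984051032582737), np.float64(0.08025710006656328))
[{'position': [128.7, 242.1], 'score': 0.81}, {'position': [263.7, 265.0], 'score': 0.71}, {'position': [422.7, 193.2], 'score': 0.58}] [{'position': [143.2, 160.3], 'score': 0.97}, {'position': [272.9, 247.9], 'score': 0.71}, {'position': [313.0, 200.8], 'score': 0.6}, {'position': [441.0, 295.3], 'score': 0.46}]
cap 21 [ 0.5559 -0.28    0.126 ]
cap 57 [ 0.534 -0.355  0.126]
```

View pics/q1.png

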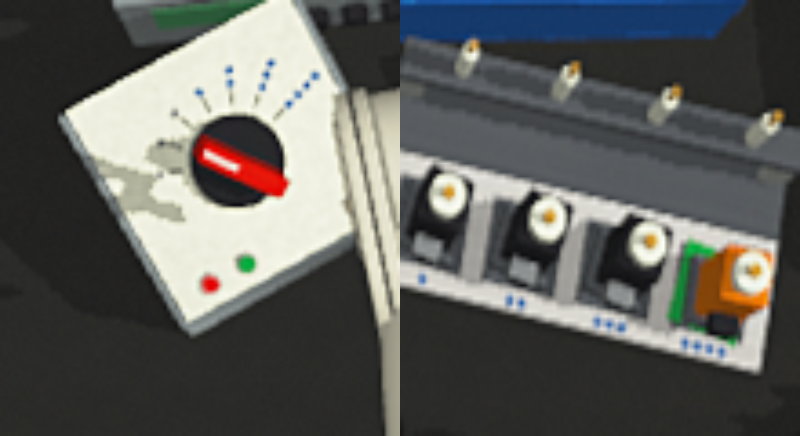

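The coil stands on station 4 with its socket to the front (crop 735,325) and its cap about 4 mm from the centre. The selector's line points left-up at about 0.65 rad, so it needs roughly 1.85 rad clockwise.

```bash
cat >> sel.py <<'E'
def plan(P,q,back):
    x=-barx(q); z=-N; rot=R.from_matrix(np.stack([x,np.cross(z,x),z],1)); 
    ax=np.cross([0,0,-1],z); T=R.from_rotvec(ax/np.linalg.norm(ax)*a); D=T.inv()*rot
    A=R.from_quat(bot.get_obs()['tool_rot']); h=lambda r:np.degrees(np.arctan2(*r.as_matrix()[1::-1,0]))
    print('heading now',h(A),'D',h(D),'tilt in tool',(D.inv()*T*D).as_rotvec().round(3))
    rel(np.array(P)+N*back,rot=rot)
E
python3 -c "
from sel import *
plan((.613,.2445,.169),.66,.10)"
```

```text
heading now 77.58715290389281 D -116.6173379424951 tilt in tool [ 0.255 -0.375 -0.   ]
clock 15.8 tcp [0.496  0.0919 0.3025] w 0.0696 F [ 0.4 -0.9 -1.3] j [ 0.18  0.23  0.18  1.52 -0.    1.97]
shift mm now-axes [145.1  48.7  43.5] after-turn axes [-125.6    6.6   97.4] turn [-0.495 -0.434 -2.824]
```

```bash
python3 -m creep '[[[0,0,0],[0,0,-0.1]],[[0,0,0],[0,0,-0.182]],[[0,0,0],[0,0,-0.182]],[[0,0,0],[0,0,-0.182]],[[0,0,0],[0,0,-0.182]],[[0,0,0],[0,0,-0.182]],[[0,0,0],[0,0,-0.182]],[[0,0,0],[0,0,-0.182]],[[0,0,0],[0,0,-0.182]],[[0,0,0],[0,0,-0.182]],[[0,0,0],[0,0,-0.182]],[[0,0,0],[0,0,-0.182]]]' 60
python3 -m creep '[[[0,0,0],[0,0,-0.182]],[[0,0,0],[0,0,-0.182]],[[0,0,0],[0,0,-0.182]],[[0,0,0],[0,0,-0.182]],[[0,0,0],[0,0,-0.064]],[[0,0,0],[0.051,-0.075,0]],[[0,0,0],[0.068,-0.1,0]],[[0,0,0],[0.068,-0.1,0]],[[0,0,0],[0.068,-0.1,0]],[[0,0,0],[0,0,0]],[[0,0,0],[0,0,0]]]'
python3 -c "
from sel import *
plan((.613,.2445,.169),.66,.10)"
```

```text
clock: 17.3
eef_pos: [0.4962, 0.0918, 0.3027]
tool_rot: [-0.159, 0.987, -0.0, -0.0]
ft_force: [-0.1, 0.4, 0.1]
grip_width: 0.06
grasp_force: 0.0
clock: 18.68
eef_pos: [0.497, 0.0924, 0.3039]
tool_rot: [-0.512, 0.829, -0.01, 0.225]
ft_force: [0.1, 0.1, 0.3]
grip_width: 0.0598
grasp_force: 0.0
heading now -113.66938977182484 D -116.6173379424951 tilt in tool [ 0.255 -0.375 -0.   ]
clock 18.675 tcp [0.497  0.0924 0.3039] w 0.0598 F [0.1 0.1 0.3] j [ 0.07 -0.09 -0.27  0.97  0.19 -1.  ]
shift mm now-axes [-124.3    7.5   98.1] after-turn axes [-124.3    7.6   98.2] turn [-0.001 -0.     0.001]
```

Orientation matches. Now moving over the knob, then approaching along its axis (fingertips ending ~12 mm below the grip point).

```bash
python3 -m creep '[[[-20,1,16],[0,0,0]],[[-36,2,28],[0,0,0]],[[-36,2,28],[0,0,0]],[[-22,2,18],[0,0,0]],[[-10,1,8],[0,0,0]],[[0,0,0],[0,0,0]],[[0,0,0],[0,0,0]]]'
python3 - <<'E'
from sel import *
plan((.613,.2445,.169),.66,-.010)
s=vision.camera('scene');cv2.imwrite('pics/k1.png',cv2.resize(s['image'][175:325,180:380],(800,600),interpolation=cv2.INTER_CUBIC))
E
```

```text
clock: 19.55
eef_pos: [0.5732, 0.2231, 0.2582]
tool_rot: [-0.512, 0.829, -0.01, 0.225]
ft_force: [-0.6, -1.3, -0.0]
grip_width: 0.0601
grasp_force: 0.0
heading now -113.65349312016893 D -116.6173379424951 tilt in tool [ 0.255 -0.375 -0.   ]
clock 19.55 tcp [0.5732 0.2231 0.2582] w 0.0601 F [-0.6 -1.3 -0. ] j [ 0.33  0.13 -0.17  0.82  0.08 -0.76]
shift mm now-axes [ -0.9  -1.5 109.9] after-turn axes [ -0.9  -1.5 109.9] turn [ 0.    -0.     0.001]
```

View pics/k1.png

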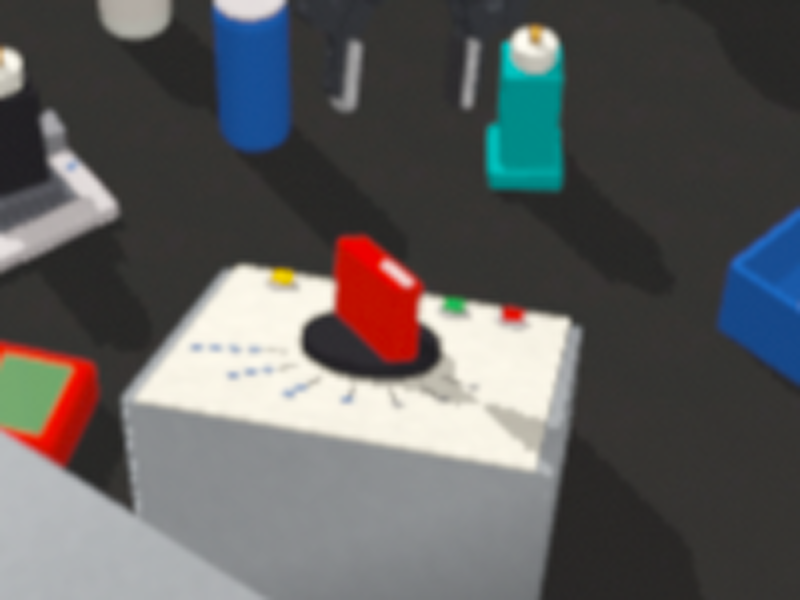

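The open fingers (crop 345,100 and 470,100) straddle the bar (375,300) along its axis. Approaching and closing.

```bash
python3 -m creep '[[[-1,-1.5,10],[0,0,0]],[[0,0,20],[0,0,0]],[[0,0,25],[0,0,0]],[[0,0,25],[0,0,0]],[[0,0,15],[0,0,0]],[[0,0,10],[0,0,0]],[[0,0,5],[0,0,0]],[[0,0,0],[0,0,0]],[[0,0,0],[0,0,0]]]'
python3 -c "
from sel import *
plan((.613,.2445,.169),.66,-.010)"
```

```text
clock: 20.72
eef_pos: [0.617, 0.2475, 0.1604]
tool_rot: [-0.513, 0.828, -0.01, 0.225]
ft_force: [0.2, -0.1, -0.6]
grip_width: 0.0602
grasp_force: 0.0
heading now -113.59558843672384 D -116.6173379424951 tilt in tool [ 0.255 -0.375 -0.   ]
clock 20.725 tcp [0.617  0.2475 0.1604] w 0.0602 F [ 0.2 -0.1 -0.6] j [ 0.35  0.3  -0.22  0.6   0.07 -0.74]
shift mm now-axes [ 0.9 -0.1  0.1] after-turn axes [ 0.9 -0.1  0.1] turn [-0.     0.001  0.002]
```

```bash
python3 -m creep '[[[0,0,0],[0,0,0]],[[0,0,0],[0,0,0]],[[0,0,0],[0,0,0]],[[0,0,0],[0,0,0]],[[0,0,0],[0,0,0]],[[0,0,0],[0,0,0]],[[0,0,0],[0,0,0]],[[0,0,0],[0,0,0]]]' 5
python3 -c "
from sel import *
plan((.613,.2445,.169),.66,-.010); print(bot.get_obs()['ft_torque'])"
```

```text
clock: 21.72
eef_pos: [0.6187, 0.2462, 0.161]
tool_rot: [-0.511, 0.829, -0.011, 0.226]
ft_force: [2.9, -4.1, 1.7]
grip_width: 0.0172
grasp_force: 59.1
heading now -113.70436313930672 D -116.6173379424951 tilt in tool [ 0.255 -0.375 -0.   ]
clock 21.725 tcp [0.6187 0.2462 0.161 ] w 0.0172 F [ 2.9 -4.1  1.7] j [ 0.35  0.3  -0.22  0.6   0.07 -0.74]
shift mm now-axes [0.7 2.  0.3] after-turn axes [0.7 2.  0.3] turn [-0.004  0.     0.   ]
[-0.5870741  -0.18597889 -0.57367572]
```

```bash
python3 -m creep '[[[0,-2,0],[0,0,0.06]],[[0,0,0],[0,0,0.1]],[[0,0,0],[0,0,0.1]],[[0,0,0],[0,0,0.1]],[[0,0,0],[0,0,0.1]],[[0,0,0],[0,0,0.1]],[[0,0,0],[0,0,0.1]],[[0,0,0],[0,0,0.1]],[[0,0,0],[0,0,0.1]],[[0,0,0],[0,0,0.05]],[[0,0,0],[0,0,0]]]'
cat >> sel.py <<'E'
def q_tool():
    x=-R.from_quat(bot.get_obs()['tool_rot']).as_matrix()[:,0]; return 1.2566+np.arctan2(-(x@L),x@U)
E
python3 -c "
from sel import *
print(q_tool()); plan((.6135,.2435,.169),q_tool(),-.010); print(bot.get_obs()['ft_torque'])"
```

```text
clock: 23.1
eef_pos: [0.6181, 0.2472, 0.161]
tool_rot: [-0.097, 0.969, 0.091, 0.206]
ft_force: [-5.3, 0.2, 5.0]
grip_width: 0.017
grasp_force: 59.9
1.5676709085846725
heading now -170.4837479802653 D -168.62305019120157 tilt in tool [-0.139 -0.432 -0.   ]
clock 23.1 tcp [0.6181 0.2472 0.161 ] w 0.017 F [-5.3  0.2  5. ] j [ 0.35  0.3  -0.22  0.6   0.07  0.16]
shift mm now-axes [ 1.3 -1.4  0.2] after-turn axes [ 1.3 -1.4  0.2] turn [0.002 0.    0.   ]
[ 0.21716777  0.78876104 -0.03028944]
```

Tool has turned to ~1.57 and forces are low. Remaining turn is 0.945.

```bash
python3 -m creep '[[[0,0,0],[0,0,0.095]],[[0,0,0],[0,0,0.1]],[[0,0,0],[0,0,0.1]],[[0,0,0],[0,0,0.1]],[[0,0,0],[0,0,0.1]],[[0,0,0],[0,0,0.1]],[[0,0,0],[0,0,0.1]],[[0,0,0],[0,0,0.1]],[[0,0,0],[0,0,0.1]],[[0,0,0],[0,0,0.05]],[[0,0,0],[0,0,0]],[[0,0,0],[0,0,0]]]'
python3 - <<'E'
from sel import *
print(q_tool(),bot.get_obs()['ft_torque'])
s=vision.camera('scene'); t=vision.camera('top'); print(measure((s,),2.5),measure((t,),2.5))
E
```

```text
clock: 24.6
eef_pos: [0.6184, 0.2484, 0.1614]
tool_rot: [0.354, 0.907, 0.176, 0.142]
ft_force: [-4.2, 3.3, 4.6]
grip_width: 0.0172
grasp_force: 59.7
2.5109627775328556 [0.48784551 0.51807582 0.18448779]
(array([0.61439772, 0.24723483, 0.169     ]), np.float64(2.1598530246851766), np.float64(0.3455638383926454)) (array([0.62429302, 0.2337869 , 0.169     ]), np.float64(2.540976776834705), np.float64(0.7835007782651762))
```

Occluded now, so I release, retreat along the axis and then look.

```bash
python3 -m creep '[[[0,0,0],[0,0,0]],[[0,0,0],[0,0,0]],[[0,0,0],[0,0,0]],[[0,0,0],[0,0,0]],[[0,0,0],[0,0,0]],[[0,0,0],[0,0,0]]]' 55
python3 -m creep '[[[0,0,-8],[0,0,0]],[[0,0,-20],[0,0,0]],[[0,0,-35],[0,0,0]],[[0,0,-45],[0,0,0]],[[0,0,-45],[0,0,0]],[[0,0,-40],[0,0,0]],[[0,0,-20],[0,0,0]],[[0,0,0],[0,0,0]]]'
python3 - <<'E'
from sel import *
s=vision.camera('scene'); t=vision.camera('top'); print(measure((s,),2.5),measure((t,),2.5))
o=np.hstack([cv2.resize(s['image'][210:290,210:330],(400,266)),cv2.resize(t['image'][120:210,160:295],(400,266))])
o2=np.hstack([cv2.resize(s['image'][135:235,90:240],(400,266)),cv2.resize(t['image'][130:230,310:460],(400,266))])
cv2.imwrite('pics/e1.png',np.vstack([o,o2])); print(bot.get_obs()['ft_force'])
E
```

```text
clock: 25.45
eef_pos: [0.6184, 0.2464, 0.16]
tool_rot: [0.355, 0.907, 0.174, 0.142]
ft_force: [0.6, 0.2, 0.7]
grip_width: 0.0549
grasp_force: 0.0
clock: 26.45
eef_pos: [0.5374, 0.2008, 0.3547]
tool_rot: [0.355, 0.907, 0.176, 0.145]
ft_force: [0.1, -1.0, 0.3]
grip_width: 0.0553
grasp_force: 0.0
(array([0.61348576, 0.24603154, 0.169     ]), np.float64(2.166362489451187), np.float64(0.12488107250973035)) (array([0.61525111, 0.24307031, 0.169     ]), np.float64(2.54968572157077), np.float64(0.31353540484858744))
[ 0.53040715  0.28218641 -1.41523297]
```

View pics/e1.png

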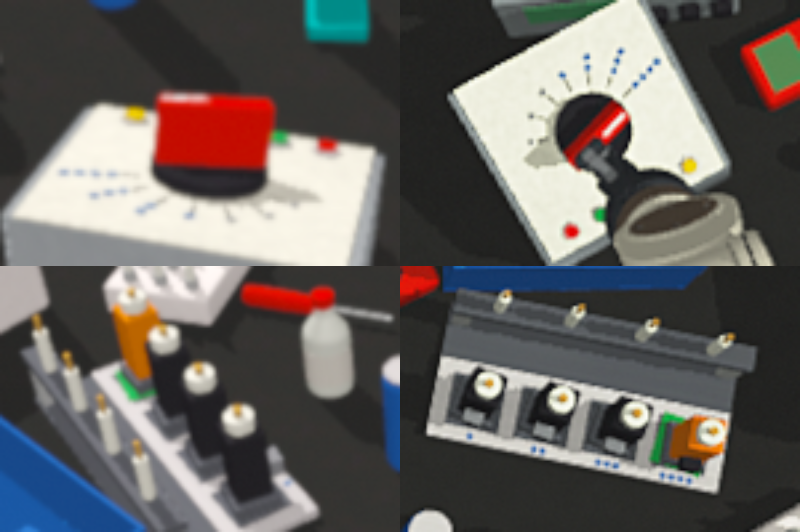

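```bash
python3 - <<'E'
from h import *
t=vision.camera('top'); s=vision.camera('scene'); yaw=np.radians(-12.3); c,sn=np.cos(yaw),np.sin(yaw)
for n,p in (('t',t),('s',s)):
    h=cv2.cvtColor(p['image'],cv2.COLOR_BGR2HSV); m=(h[...,0]>45)&(h[...,0]<75)&(h[...,1]>100)&(h[...,2]>40)
    v,u=np.nonzero(m); G=np.array([ray(p,(a,b),.012)[:2] for a,b in zip(u,v)])-[.538,-.3545]
    G=G[np.linalg.norm(G,axis=1)<.06]; F=np.c_[G@[c,sn],G@[-sn,c]]*1000
    g,_,_=np.histogram2d(F[:,0],F[:,1],bins=[np.arange(-44,45,8)]*2); print(n,'rows x(-40..40), cols y(-40..40)'); print(g.astype(int))
    M,tt=w2c(p); print('cam',(-M.T@tt).round(2))
    m=(h[...,0]>4)&(h[...,0]<21)&(h[...,1]>150)&(h[...,2]>80); C=cloud(p)[m]; C=C[np.linalg.norm(C[:,:2]-[.538,-.3545],axis=1)<.07]; C=C[(C[:,2]>.04)&(C[:,2]<.11)]
    X=C[:,:2]-[.538,-.3545]; X=np.c_[X@[c,sn],X@[-sn,c]]*1000; print('orange body pts',len(X),np.percentile(X,[3,50,97],axis=0).round(1).tolist(),cv2.minAreaRect(X.astype(np.float32)))
print(bot.get_obs()['clock'])
E
```

```text
t rows x(-40..40), cols y(-40..40)
[[0 0 0 0 0 0 0 0 0 0 0]
 [0 0 5 1 0 1 2 0 0 0 0]
 [0 0 0 0 0 1 0 2 4 5 0]
 [0 0 0 0 0 0 0 0 5 3 0]
 [0 0 0 0 0 0 0 0 4 4 0]
 [0 0 0 0 0 0 0 0 6 3 0]
 [0 0 0 0 0 0 0 0 3 2 0]
 [0 0 0 0 0 0 0 0 4 2 0]
 [0 0 0 0 0 0 2 0 7 1 0]
 [0 0 0 0 0 0 3 6 4 0 0]
 [0 0 0 0 0 0 0 0 0 0 0]]
cam [0.3  0.1  1.59]
orange body pts 130 [[-22.5, -15.5], [-16.0, 16.9], [10.9, 20.2]] ((-12.522692680358887, 7.995370864868164), (50.07719039916992, 31.3651065826416), 42.833702087402344)
s rows x(-40..40), cols y(-40..40)
[[0 0 0 0 0 0 0 0 0 0 0]
 [0 0 0 0 0 0 0 0 0 0 0]
 [0 0 0 0 0 0 0 0 0 0 0]
 [0 0 0 0 0 0 0 0 0 0 0]
 [0 0 0 0 0 0 0 0 0 0 0]
 [0 0 0 0 0 0 0 0 0 0 0]
 [0 0 0 0 0 0 0 0 3 1 0]
 [0 0 0 0 0 0 0 0 4 1 0]
 [0 2 3 4 4 2 3 3 5 1 0]
 [0 0 1 1 1 3 2 3 2 0 0]
 [0 0 0 0 0 0 0 0 0 0 0]]
cam [1.14 0.69 0.9 ]
orange body pts 216 [[-14.6, -13.3], [13.4, 18.2], [20.0, 22.8]] ((1.1075572967529297, 23.252138137817383), (38.14642333984375, 86.60594940185547), 1.4130080938339233)
26.65
```

```bash
python3 -c "
from workcell import workorder
print(workorder.job_done())"
```

```text
the job is handed in; nothing more can be done
None
```

I stood the orange coil on station 4, upright with its socket to the front and about 2–4 mm off the pad centre, then turned the selector to channel 4 and let go; the job is handed in at about 27 s, but no verdict was shown. One of my two final camera fits of the selector read nearer channel 3 (2.17 rad), but the picture, the other fit (2.55) and the tool angle before release (2.51) all put it at channel 4 (2.513).

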